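# Start the next scan on the slide scanner

## Task

Get the slide scanner going on its next run: first swing its open cover fully shut, then turn the counter's reset knob anticlockwise (seen from above) all the way back to its zero stop, and only then press the large start button fully down for a moment and let it spring back up. Do not press the small button, and leave the mouse and the slide box where they lie.

Things in the scene. Friction and masses are not known exactly. Their poses are not given: they have to be found in the camera images.
- scanner: slide scanner, a white box 200 x 200 x 70 mm fixed to the bench; a row of glass slides lies on its top under the open cover. Origin: centre of its underside; x points from its front (robot side) to its back (hinge side), z up. It may stand left or right of the robot.
- cover (a joint): angle of the scanner's cover, rad: 0 fully shut (level), about 0.6 to 1.1 at the start, up to 1.3. Stiff hinge: it stays where it is left. A grey slab 150 mm long (away from the hinge) x 170 mm wide x 18 mm thick with a 19 mm long, 50 mm wide tab on its free edge; shut, its upper face is 92 mm above the bench. Moderate pushing on its upper face near the free edge (about 2 to 5 N) closes it.
- cover_hinge (a point): middle of the cover's hinge axis, 71 mm above the bench and 80 mm behind the scanner's centre; the axis runs along the scanner's y. The frame turns with the cover: its -x points along the cover to its free edge, z is the cover's upper-face normal. The upper face lies 21 mm from the hinge axis along z.
- cover_edge (a point): middle of the free edge of the cover on its upper face, 155 mm from the hinge along the cover.
- counter_unit: white control box 96 x 96 x 36 mm carrying the slide counter's reset knob in the middle of its top, fixed with two other control boxes in a row (105 mm apart) on an aluminium board 8 mm thick. Origin: centre of its underside; z up; -x is its front, where the zero mark of the knob's scale is.
- reset_knob (a joint): angle of the reset knob, rad: 0 at its zero stop (the white mark on the knob points to the box's front, -x), growing clockwise seen from above, stop at 4.5; starts between 1.0 and 2.4. Turning anticlockwise from above brings it back to 0.
- reset_knob_grip (a point): on the knob's vertical axis at the height to grip, 81 mm above the bench. The knob is a black disc of 64 mm diameter (top 58 mm above the bench) with an upright grip bar 61 mm long, 14 mm wide, 32 mm high, top at 88 mm, to be pinched across its width. The frame turns with the knob: x runs along the bar; the white mark on the bar's top is at its -x end.
- start (a joint): travel of the large start button, m: 0 up, 0.008 fully down; needs 4.5 N fully down; springs back.
- start_top (a point): centre of the top of the large start button, a white round button of 60 mm diameter in a black round housing of 76 mm, on a white box 96 x 96 x 22 mm; top 50 mm above the bench when up.
- aux (a joint): travel of the small button, m: 0 up, 0.006 down. Not to be pressed.
- aux_top (a point): centre of the top of the small white button, 26 mm diameter in a black housing of 42 mm, on its own white box of 96 x 96 x 22 mm; top 48 mm above the bench.
- mouse: black computer mouse, 100 x 58 x 30 mm; a bystander; origin centre of its underside.
- slide_box: white slide box 95 x 75 x 30 mm; a bystander; origin centre of its underside.

How it is judged:
By the outcome, as a careful person would: the job done as asked, in the order asked, and still so for the second after the job is handed in, with the robot touching nothing.
It also fails if it takes over 72 s, if anything falls off the work surface, if the arm or the gripper's body presses on something with over 40 N, if the wrist force passes 120 N, or if a joint passes its speed limit or range.

## Robot

A 7-joint arm with a two-finger parallel gripper is mounted at the origin on the work surface. World frame = base frame: x ahead of the robot, y to its left, z up, the work surface at z = 0. Lengths are in m, angles in rad, forces in N, time in s.
With the tool pointing down it reaches from about 0.4 to 0.925 m from the base axis. Payload 5.6 kg.
Tool frame: the origin (TCP) lies midway between the tips of the shut fingers; the grasp point (between the pads) lies 19 mm behind it; z points along the fingers, y is the line along which they close (so a half turn about z gives the same grasp; the last joint's range is limited). The gripper opens to 85 mm and grips with 20 to 120 N. Pads are 22 mm wide; open, the fingers measure 114 mm over their backs; the gripper's body (76 mm by 85 mm) begins 54 mm behind the grasp point. The pads swing forward as they close: fully open they stand 13 mm farther back than shut.
Start: joints at [-1.385, 0.468, -0.012, 1.603, 0.006, 1.071, -0.056], TCP at [0.147, 0.633, 0.231] pointing down, gripper open.
Joint ranges: [-2.53, 2.53], [-0.31, 2.02], [-1.57, 1.55], [0.28, 2.44], [-1.29, 4.43], [0.15, 1.84], [-2.92, 2.92]. Speed limits (rad/s): [2.57, 2.57, 3.14, 3.14, 3.14, 3.14, 3.14].

## Interface

Orientations are given as a rotation vector (axis times angle).
In Python, from cell import ctrl, eyes gives the robot as it stands. The module is installed in compiled form; this text tells all that it offers.
- The arm moves only by the tool send_rows, never from a script. Its argument "plan" is a list of rows, each a list of 6 numbers: the shift along the tool's x, y, z scaled (see below), then the turn, a rotation vector about the tool's x, y, z scaled (see below). A call has 1 to 12 rows; each row shifts and turns the commanded pose from where the row before left it, along the tool's axes as they then stand; what a row does not reach is not made up. The controller multiplies each number of a shift by 0.03 m and each number of a turn by 360 degrees. A row lasts 1/8 s, in which the tool goes at most 62.5 mm and 10.7 degrees, less where a joint would pass 70% of its speed; a pose out of reach is approached as far as the arm can. A call with a number of a shift or a turn outside -1 to 1 is refused whole. A call with a gripper value outside its range is refused whole. "hand" is the opening, from 0 (shut) to 1 (fully open), set as the call begins (left out, the last holds). The fingers move at their own pace and stop on an object; the grip force is fixed at half the most. Time passes only in rows, so rows that do not move let the fingers close. It gives the time, the measured TCP pose, the force, the opening and the grip force at its end, in the units of the state.
- ctrl.observe(): the state, without advancing time (a new reading comes with each control period).
- eyes.capture(name): name is "scene" or "top" or "wrist"; returns a dict with "color" (420x560x3 uint8, red, green, blue), "fx", "fy", "cx", "cy" (pixels), "R" (3x3) and "t" (3): a world point X has camera coordinates R X + t. Camera axes: x right, y down, z forward; pixel columns grow to the right and rows downward; lengths in m; the calibration is good to about 2 mm. A picture is of the moment at which its call begins. There is no depth.
- ctrl.close_job(): hands the job in; it is judged then, once.
The state is a dict: "t": time; "joints": joint angles; "dq": joint speeds; "effort": joint torques, N m; "ee_pos": TCP position; "eef_rot": TCP orientation; "contact_force": force on the tool from outside, world axes, zero at the start; "torque": the same for the moment, N m; "opening": finger opening in m; "grasp_force": force on a finger pad.
Only numpy, scipy, OpenCV 4.12 (cv2) and the standard library are available. Lean on these libraries where they do the work, as an engineer would, in place of code of your own. Each camera call takes 0.05 s, during which the arm holds its last target. There are 200 camera calls.

## Working session

There is one attempt and no reset: what is moved stays moved. The work goes in short steps, Python scripts to look and compute and a tool call to move; the robot and the scene stay as the last step left them, time stands still between calls to the robot, and variables do not carry over. Pictures are saved under pics/ and viewed, at most 10 in all, crops included, and the job is handed in when it is done.

Besides the shell and the picture viewer there is one more tool, called after "Request:" as name(argument=value, ...), one argument or row to a line, values as JSON. send_rows: Moves the arm, as the interface text tells. Shifts and turns lie within -1 to 1; 1 stands for 0.03 m of shift or 360 degrees of turn. Its arguments: {"type":"object","properties":{"plan":{"type":"array","items":{"type":"array","items":{"type":"number"}}},"hand":{"type":"number"}},"required":["plan"]}

```bash
mkdir -p pics; cat > h.py <<'E'
import numpy as np, cv2, json
from cell import ctrl, eyes
from scipy.spatial.transform import Rotation as Ro
def cap(n,tag):
    c=eyes.capture(n); cv2.imwrite(f'pics/{tag}.png',c['color'][:,:,::-1])
    np.savez(f'pics/{tag}.npz',**c); return c
def ray(c,u,v,z):
    R=np.array(c['R']);t=np.array(c['t']);o=-R.T@t
    d=R.T@np.array([(u-c['cx'])/c['fx'],(v-c['cy'])/c['fy'],1]); return o+d*(z-o[2])/d[2]
def proj(c,X):
    p=np.array(c['R'])@np.array(X)+c['t']; return np.array([c['fx']*p[0]/p[2]+c['cx'],c['fy']*p[1]/p[2]+c['cy']])
E
python3 - <<'E'
from h import *
a=cap('scene','s0');b=cap('top','t0')
for c in(a,b): print(-np.array(c['R']).T@c['t'],c['fx'])
print(np.round(b['R'],2)); s=ctrl.observe(); print(s)
E
```

```text
[ 1.37507462 -0.25348854  1.0202774 ] 487.17961887113347
[0.43995415 0.02109456 1.13896137] 476.0006850246838
[[-0.   -1.    0.  ]
 [-0.99  0.   -0.1 ]
 [ 0.1  -0.   -0.99]]
{'t': 0.1, 'joints': array([-1.38501252,  0.46828273, -0.01161849,  1.60351233,  0.00600982,
        1.07140793, -0.05631815]), 'dq': array([ 0.00078004, -0.00129321, -0.00011885, -0.00213918,  0.00010945,
       -0.00223436,  0.00079905]), 'effort': array([ 1.29266245e-03, -5.33522701e+01,  2.18814751e-02, -2.51968271e+01,
        1.15122166e-02,  4.31232285e-03,  1.72316732e-06]), 'ee_pos': array([0.14736077, 0.63256939, 0.23044568]), 'eef_rot': array([-3.58681967e-01, -3.12098418e+00,  2.47325916e-03]), 'contact_force': array([0.39420406, 0.37238472, 0.42763655]), 'torque': array([ 0.01183506,  0.00042156, -0.01523431]), 'grasp_force': 0.0, 'opening': 0.08565875870444584}
```

View pics/s0.png

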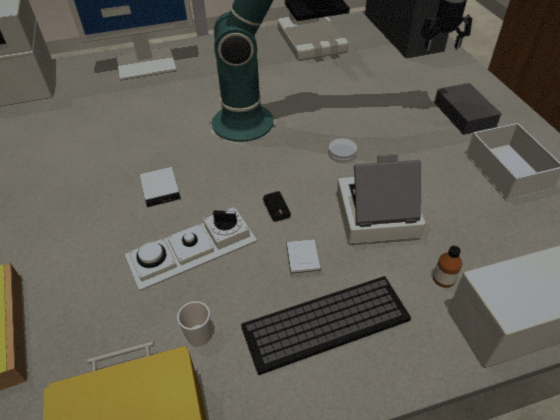

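View pics/t0.png

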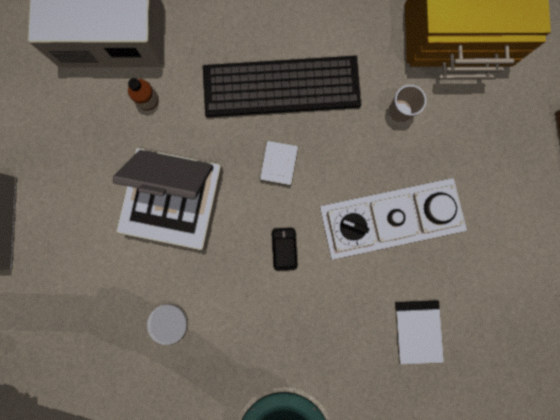

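The scene view shows the scanner at about (380,208), the knob at (227,220), the small button at (190,240) and the start button at (150,253). The top view shows the scanner at (170,200), knob at (352,226), aux at (397,217), start at (441,208), mouse at (284,249) and slide box at (279,163). Next I measure these.

```bash
python3 - <<'E'
from h import *
b=dict(np.load('pics/t0.npz'));a=dict(np.load('pics/s0.npz'))
for n,u,v,z in [('knobdisc',352,226,.058),('aux',397,217,.048),('start',441,208,.05),('mouse',284,249,.03),('box',279,163,.03),
  ('sc FL',118,233,.07),('sc FR',204,250,.07),('sc BR',222,162,.07)]:
    print(n,ray(b,u,v,z).round(4))
t=b['color'][:,:,::-1]; s=a['color'][:,:,::-1]
k=lambda im,x,y,w,h,W,H: cv2.resize(np.ascontiguousarray(im[y:y+h,x:x+w]),(W,H),interpolation=cv2.INTER_CUBIC)
m=np.hstack([np.vstack([k(t,105,140,130,120,400,300*400*12//(13*400)*0+300) if 0 else k(t,105,140,133,100+12,400,337), k(t,318,175,152,90,400,237)]),
 np.vstack([k(s,330,145,100,100,400,337)[:337], k(s,120,200,142,84,400,237)])])
m=np.clip(m.astype(float)*1.6,0,255).astype(np.uint8)
cv2.imwrite('pics/m1.png',m); print(m.shape)
# button/board fits: bright blobs in top view
g=cv2.cvtColor(t,cv2.COLOR_BGR2GRAY)
_,th=cv2.threshold(g,150,255,0)
n,l,st,ce=cv2.connectedComponentsWithStats(th)
for i in range(1,n):
    if st[i,4]>40: print(st[i],ce[i].round(1))
E
```

```text
knobdisc [ 0.4848 -0.1581  0.058 ]
aux [ 0.5053 -0.2635  0.048 ]
start [ 0.5254 -0.3648  0.05  ]
mouse [ 0.4335 -0.004   0.03  ]
box [0.6353 0.0063 0.03  ]
sc FL [0.4712 0.3682 0.07  ]
sc FR [0.4324 0.1754 0.07  ]
sc BR [0.6311 0.1365 0.07  ]
(574, 800, 3)
[  29    0  119   41 4783] [88.2 20.1]
[396 103  14  11  92] [403.3 107.8]
[ 261  141   36   43 1155] [278.6 162.2]
[ 117  164  103   85 1936] [169.3 220.7]
[ 321  179  145   80 4599] [390.8 217.8]
[431 196  24  24 450] [442.3 207.3]
[137 203  10   9  72] [141.3 206.9]
[152 206  10   9  48] [156.1 211.1]
[168 211  10   7  49] [172.6 214.4]
[183 213  11   8  73] [188.1 216.5]
[393 213   9   9  63] [397.3 216.9]
[ 397  310   46   54 2169] [419.7 336.5]
```

View pics/m1.png

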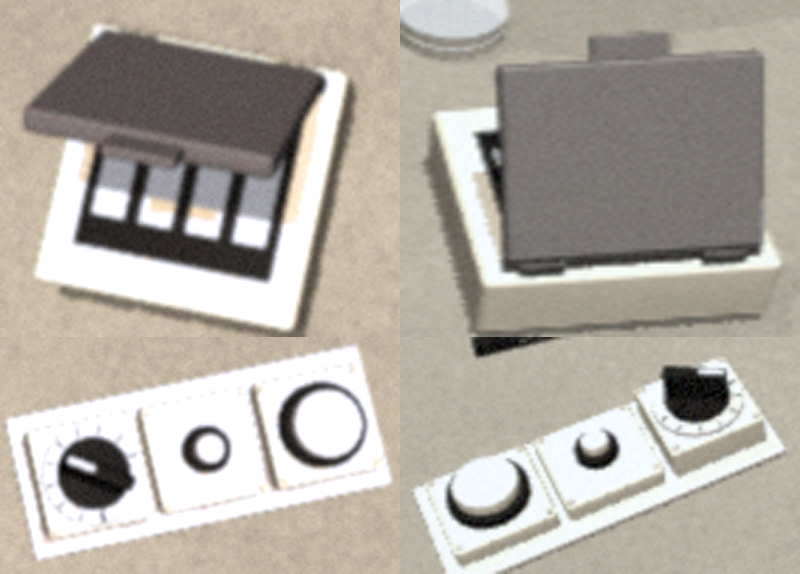

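The crop gives the cover's free edge at about (113.5,176.5)–(198,191.5) in the top view and (355,166)–(420,161) in the scene view. The knob mark points left and slightly up in the top view, which is roughly 2.1 rad.

```bash
cat >> h.py <<'E'
ps=-0.193; C=np.array([.551,.252,0]); ex=np.array([np.cos(ps),np.sin(ps),0]); ez=np.array([0,0,1.])
H=C+.08*ex+.071*ez
def cov(th,r,h=.021): return H+ex*(-r*np.cos(th)+h*np.sin(th))+ez*(r*np.sin(th)+h*np.cos(th))
def togo(p):
    s=ctrl.observe(); R=Ro.from_rotvec(s['eef_rot']).as_matrix()
    print('at',np.round(s['ee_pos'],4),'units',np.round(R.T@(np.array(p)-s['ee_pos'])/.03,2)); return R
E
python3 - <<'E'
from h import *
b=dict(np.load('pics/t0.npz'));a=dict(np.load('pics/s0.npz'))
for th in np.arange(.6,1.11,.1):
    e=cov(th,.155); print(round(th,1),e.round(3),proj(b,e).round(1),proj(a,e).round(1))
print('meas top 155.7,184 scene 387.5,163.5')
for th in(.8,.6,.4,.2,0): print(th,cov(th,.135).round(3))
R=togo([.57,.24,.30]);print(R.round(2))
# knob: bar ends top at z .088
p,q=[ray(b,318+x*.38,175+y*.38,.088) for x,y in((65,124),(130,148))]
print('bar',p,q,np.degrees(np.arctan2(*(p-q)[1::-1])),np.linalg.norm(p-q))
print('start',ray(b,442.3,207.3,.05))
E
```

```text
0.6 [0.516 0.259 0.176] [155.7 209.3] [379.2 160.8]
0.7 [0.526 0.257 0.187] [155.5 203.5] [380.8 160.4]
0.8 [0.538 0.254 0.197] [155.6 197.1] [382.4 160.5]
0.9 [0.551 0.252 0.205] [155.9 190.2] [384.1 161.3]
1.0 [0.565 0.249 0.213] [156.5 182.9] [385.9 162.7]
1.1 [0.579 0.247 0.219] [157.3 175.3] [387.7 164.7]
meas top 155.7,184 scene 387.5,163.5
0.8 [0.552 0.252 0.182]
0.6 [0.532 0.256 0.165]
0.4 [0.516 0.259 0.143]
0.2 [0.504 0.261 0.118]
0 [0.497 0.263 0.092]
at [0.1474 0.6326 0.2304] units [-16.69  -9.55  -2.3 ]
[[-0.97  0.23 -0.  ]
 [ 0.23  0.97 -0.  ]
 [-0.   -0.   -1.  ]]
bar [ 0.49217305 -0.13276431  0.088     ] [ 0.47180837 -0.18683097  0.088     ] 69.36066928777436 0.05777477101463566
start [ 0.52697671 -0.36782121  0.05      ]
```

Request:
send_rows(
  plan=[
    [0,0,-1,0,0,0],
    [0,0,-1,0,0,0],
    [-1,-0.5,0,0,0,0],
    [-1,-0.5,0,0,0,0],
    [-1,-0.5,0,0,0,0],
    [-1,-0.5,0,0,0,0],
    [-1,-0.5,0,0,0,0],
    [-1,-0.5,0,0,0,0],
    [-1,-0.5,0,0,0,0],
    [-1,-0.5,0,0,0,0],
    [-1,-0.5,0,0,0,0],
    [-1,-0.5,0,0,0,0],
  ],
  hand=0,
)

```text
t: 1.6
ee_pos: [0.4062, 0.4179, 0.2909]
eef_rot: [-0.359, -3.121, 0.001]
contact_force: [0.6, 0.7, -0.1]
opening: 0.0002
grasp_force: 0.0
```

```bash
python3 - <<'E'
from h import *
for p in ([.625,.238,.30],cov(1,.135,.05),cov(.8,.135,.03),cov(.5,.135,.021),cov(.25,.135,.021),cov(0,.135,.021)): togo(p)
print(ctrl.observe()['joints'].round(2))
E
```

```text
at [0.4062 0.4179 0.2909] units [-8.46 -4.19 -0.3 ]
at [0.4062 0.4179 0.2909] units [-7.59 -4.23  2.64]
at [0.4062 0.4179 0.2909] units [-6.2  -4.28  3.41]
at [0.4062 0.4179 0.2909] units [-5.01 -4.32  4.56]
at [0.4062 0.4179 0.2909] units [-4.44 -4.34  5.54]
at [0.4062 0.4179 0.2909] units [-4.12 -4.35  6.63]
[-0.95  0.3   0.12  1.71 -0.04  1.13  0.52]
```

Request:
send_rows(
  plan=[
    [-1,-0.5,-0.1,0,0,0],
    [-1,-0.5,-0.1,0,0,0],
    [-1,-0.5,-0.1,0,0,0],
    [-1,-0.5,0,0,0,0],
    [-1,-0.5,0,0,0,0],
    [-1,-0.5,0,0,0,0],
    [-1,-0.5,0,0,0,0],
    [-1,-0.5,0,0,0,0],
    [-0.4,-0.2,0,0,0,0],
    [0,0,0,0,0,0],
  ],
)

```text
t: 2.85
ee_pos: [0.6224, 0.2386, 0.2997]
eef_rot: [-0.361, -3.12, 0.001]
contact_force: [-0.1, -0.1, 0.8]
opening: 0.0002
grasp_force: 0.0
```

```bash
python3 - <<'E'
from h import *
for p in ([.625,.238,.30],cov(1,.135,.05),cov(.8,.135,.03),cov(.5,.135,.021),cov(.25,.135,.021),cov(0,.135,.021)): togo(p)
print(ctrl.observe()['joints'].round(2))
E
```

```text
at [0.6224 0.2386 0.2997] units [-0.09  0.   -0.01]
at [0.6224 0.2386 0.2997] units [ 0.78 -0.05  2.94]
at [0.6224 0.2386 0.2997] units [ 2.17 -0.1   3.7 ]
at [0.6224 0.2386 0.2997] units [ 3.36 -0.14  4.86]
at [0.6224 0.2386 0.2997] units [ 3.93 -0.16  5.84]
at [0.6224 0.2386 0.2997] units [ 4.25 -0.17  6.93]
[-0.58  0.44  0.24  1.5  -0.11  1.22  1.01]
```

Request:
send_rows(
  plan=[
    [0,0,0.9,0,0,0],
    [0,0,0.9,0,0,0],
    [0.3,0,0.7,0,0,0],
    [0.5,0,0.3,0,0,0],
    [0.4,0,0.2,0,0,0],
    [0.4,0,0.2,0,0,0],
    [0.4,0,0.3,0,0,0],
    [0.3,0,0.3,0,0,0],
    [0.3,0,0.3,0,0,0],
    [0.3,0,0.3,0,0,0],
    [0.3,0,0.3,0,0,0],
  ],
)

```text
t: 4.22
ee_pos: [0.5286, 0.2606, 0.1585]
eef_rot: [0.359, 3.121, -0.0]
contact_force: [1.6, -1.8, 0.7]
opening: 0.0005
grasp_force: 0.6
```

```bash
python3 - <<'E'
from h import *
for p in (cov(.5,.135,.021),cov(.25,.135,.021),cov(0,.135,.021)): togo(p)
cap('scene','s1')
E
```

```text
at [0.5286 0.2606 0.1585] units [ 0.15 -0.14  0.15]
at [0.5286 0.2606 0.1585] units [ 0.73 -0.16  1.13]
at [0.5286 0.2606 0.1585] units [ 1.04 -0.18  2.22]
```

View pics/s1.png

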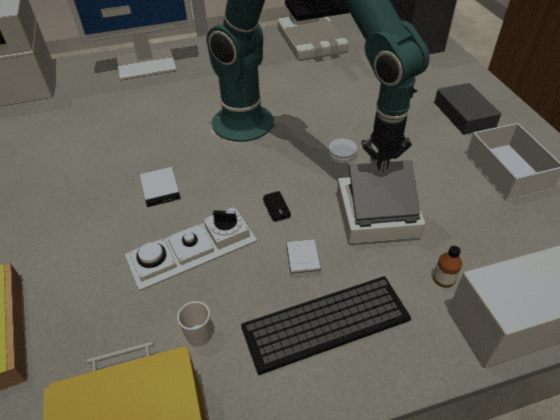

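The fingers are on the cover's upper face near the free edge at (385,165), and the cover is closing, so I continue.

Request:
send_rows(
  plan=[
    [0.15,0,0.25,0,0,0],
    [0.15,-0.1,0.25,0,0,0],
    [0.15,0,0.25,0,0,0],
    [0.1,0,0.25,0,0,0],
    [0.1,0,0.25,0,0,0],
    [0.1,0,0.25,0,0,0],
    [0.1,0,0.25,0,0,0],
    [0,0,0.25,0,0,0],
    [0,0,0.15,0,0,0],
    [0,0,0.1,0,0,0],
    [0,0,0,0,0,0],
  ],
)

```text
t: 5.65
ee_pos: [0.5034, 0.2638, 0.0921]
eef_rot: [-0.359, -3.121, -0.0]
contact_force: [-1.7, 0.8, 4.7]
opening: -0.0
grasp_force: 1.9
```

Request:
send_rows(
  plan=[
    [0,0,0.05,0,0,0],
    [0,0,0.05,0,0,0],
    [0,0,0.05,0,0,0],
    [0,0,0,0,0,0],
  ],
)

```text
t: 6.15
ee_pos: [0.5036, 0.2639, 0.0917]
eef_rot: [-0.359, -3.121, -0.002]
contact_force: [-13.0, -4.8, 35.9]
opening: -0.0002
grasp_force: 18.2
```

Request:
send_rows(
  plan=[
    [0,0,-0.5,0,0,0],
    [0,0,-1,0,0,0],
    [0,0,-1,0,0,0],
    [0,0,-1,0,0,0],
    [0,0,-1,0,0,0],
    [0,-1,-0.3,0,0,0],
    [0,-1,0,0,0,0],
    [0,-1,0,0,0,0],
    [0,-1,0,0,0,0],
    [0,-1,0,0,0,0],
    [0,-1,0,0,0,0],
    [0,-1,0,0,0,0],
  ],
  hand=0,
)

```text
t: 7.65
ee_pos: [0.4558, 0.058, 0.2314]
eef_rot: [0.359, 3.12, 0.0]
contact_force: [0.9, -0.9, 0.3]
opening: 0.0001
grasp_force: 0.0
```

```bash
python3 - <<'E'
from h import *
R=togo([.484,-.158,.24]); print(np.degrees(np.arctan2(R[1,1],R[0,1])),ctrl.observe()['joints'].round(2))
E
```

```text
at [0.4558 0.058  0.2314] units [-2.55 -6.8  -0.29]
76.87487225036885 [-0.49  0.14  0.31  2.07 -0.05  0.94  1.2 ]
```

Request:
send_rows(
  plan=[
    [-0.3,-0.85,0,0,0,0],
    [-0.3,-0.85,0,0,0,0],
    [-0.3,-0.85,0,0,0,0],
    [-0.3,-0.85,0,0,0,0],
    [-0.3,-0.85,0,0,0,0],
    [-0.3,-0.85,0,0,0,0],
    [-0.35,-0.85,0,0,0,0],
    [-0.4,-0.85,0,0,0,0],
  ],
  hand=1,
)

```text
t: 8.65
ee_pos: [0.4842, -0.158, 0.2313]
eef_rot: [0.359, 3.12, -0.0]
contact_force: [0.6, -0.0, -0.2]
opening: 0.0852
grasp_force: 0.0
```

Request:
send_rows(
  plan=[
    [0,0,0,0,0,0.027],
    [0,0,0,0,0,0.027],
    [0,0,0,0,0,0.027],
    [0,0,0,0,0,0.027],
    [0,0,0,0,0,0.027],
    [0,0,0,0,0,0.027],
    [0,0,0,0,0,0.027],
    [0,0,0,0,0,0.027],
    [0,0,0,0,0,0.027],
    [0,0,0,0,0,0.027],
    [0,0,0,0,0,0],
  ],
)

```text
t: 10.02
ee_pos: [0.4841, -0.157, 0.2312]
eef_rot: [2.576, 1.797, -0.0]
contact_force: [-0.0, 0.9, -0.3]
opening: 0.0855
grasp_force: 0.0
```

```bash
python3 - <<'E'
from h import *
R=togo([.484,-.158,.24]); print(np.degrees(np.arctan2(R[1,1],R[0,1])),ctrl.observe()['joints'].round(2))
w=cap('wrist','w0'); s=cap('scene','s2')
im=np.hstack([cv2.resize(w['color'],(480,360)),cv2.resize(s['color'][130:270,320:440],(309,360))])[:,:,::-1]
cv2.imwrite('pics/m2.png',im)
for n,p in (('knob top',[.4835,-.159,.088]),('disc',[.4835,-.159,.058])): print(n,proj(w,p))
E
```

```text
at [ 0.4841 -0.157   0.2312] units [-0.03  0.01 -0.29]
-20.206337097098423 [-0.4   0.27  0.77  1.98 -0.22  0.98  0.13]
knob top [277.28191423 198.03721538]
disc [277.24767418 191.02888912]
```

View pics/m2.png

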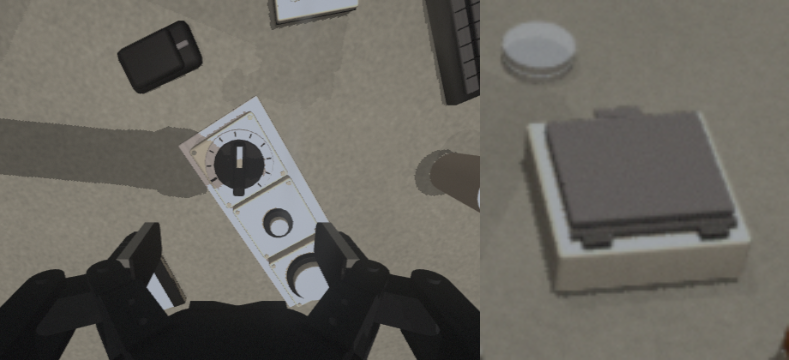

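The right-hand crop shows the cover level and shut. In the wrist view the bar is vertical at (240,165), with the white mark at its top end at (240,155), so the gripper is aligned for the pinch.

```bash
python3 - <<'E'
from h import *
w=dict(np.load('pics/w0.npz')); g=cv2.cvtColor(w['color'],cv2.COLOR_RGB2GRAY)
sub=(g[150:240,235:330]<45).astype(np.uint8)
n,l,st,ce=cv2.connectedComponentsWithStats(sub)
i=1+np.argmax(st[1:,4]); print(st[i],ce[i]+[235,150])
c,r=cv2.minEnclosingCircle(np.argwhere(l==i)[:,::-1].astype(np.float32)); c=np.array(c)+[235,150]; print(c,r)
x0,y0,ww,hh=st[i][:4]
cx=235+x0+ww/2; print('disc',ray(w,cx,150+y0+ww/2,.058), ray(w,cx-ww/2,190,.058)-ray(w,cx+ww/2,190,.058))
m=(g[160:215,260:300]>110); p=np.argwhere(m); print('mark',p.mean(0)+[160,260], ray(w,p[:,1].mean()+260,p[:,0].mean()+160,.088))
X=ray(w,cx,150+y0+ww/2,.058); X[2]=.064; togo(X)
E
```

```text
[  15   14   58   57 1600] [274.988125 195.47125 ]
[278.34865189 191.82417679] 28.737092971801758
disc [ 0.48451544 -0.16169827  0.058     ] [-0.05844291  0.02162763  0.        ]
mark [171.664      280.07733333] [ 0.49503684 -0.1355035   0.088     ]
at [ 0.4841 -0.1569  0.2313] units [-0.15  0.07  5.58]
```

Request:
send_rows(
  plan=[
    [-0.1,0.05,0.9,0,0,0],
    [0,0,0.9,0,0,0],
    [0,0,0.9,0,0,0],
    [0,0,0.9,0,0,0],
    [0,0,0.9,0,0,0],
    [0,0,0.6,0,0,0],
    [0,0,0.45,0,0,0],
    [0,0,0,0,0,0],
  ],
)

```text
t: 11.12
ee_pos: [0.4841, -0.1603, 0.0643]
eef_rot: [-2.578, -1.795, 0.001]
contact_force: [0.2, 0.4, 0.2]
opening: 0.0856
grasp_force: 0.0
```

Request:
send_rows(
  plan=[
    [0,0,0,0,0,0],
    [0,0,0,0,0,0],
    [0,0,0,0,0,0],
    [0,0,0,0,0,0],
    [0,0,0,0,0,0],
    [0,0,0,0,0,0],
  ],
  hand=0,
)

```text
t: 11.88
ee_pos: [0.4848, -0.1602, 0.0653]
eef_rot: [2.578, 1.795, 0.001]
contact_force: [-0.4, 0.9, 4.9]
opening: 0.0125
grasp_force: 59.3
```

Request:
send_rows(
  plan=[
    [0,0,0,0,0,-0.02],
    [0,0,0,0,0,-0.027],
    [0,0,0,0,0,-0.027],
    [0,0,0,0,0,-0.027],
    [0,0,0,0,0,-0.027],
    [0,0,0,0,0,-0.027],
    [0,0,0,0,0,-0.027],
    [0,0,0,0,0,-0.027],
    [0,0,0,0,0,-0.027],
    [0,0,0,0,0,-0.027],
    [0,0,0,0,0,-0.027],
    [0,0,0,0,0,0],
  ],
)

```text
t: 13.38
ee_pos: [0.4833, -0.1611, 0.0652]
eef_rot: [-0.161, -3.136, 0.0]
contact_force: [-3.8, -1.0, 7.9]
opening: 0.0127
grasp_force: 59.8
```

```bash
python3 - <<'E'
from h import *
R=togo([.4845,-.1605,.064]); s=ctrl.observe(); print(np.degrees(np.arctan2(R[1,1],R[0,1])),s['joints'].round(2),s['torque'].round(2),s['contact_force'])
E
```

```text
at [ 0.4833 -0.1611  0.0652] units [-0.04  0.02  0.04]
84.10405637124582 [ 0.15  0.48  0.12  2.06 -0.1   0.6   1.81] [-0.22  0.86  0.08] [-3.84172798 -1.03372803  7.89876475]
```

Request:
send_rows(
  plan=[
    [0,0,0,0,0,-0.015],
    [0,0,0,0,0,-0.012],
    [0,0,0,0,0,-0.01],
    [0,0,0,0,0,-0.005],
    [0,0,0,0,0,0],
  ],
)

```text
t: 14.0
ee_pos: [0.4833, -0.1614, 0.0652]
eef_rot: [0.251, -3.13, 0.001]
contact_force: [-3.4, -2.2, 8.5]
opening: 0.0128
grasp_force: 59.8
```

```bash
python3 - <<'E'
from h import *
R=togo([.4845,-.1605,.064]); s=ctrl.observe(); print(np.degrees(np.arctan2(R[1,1],R[0,1])),s['joints'].round(2),s['torque'].round(2),s['contact_force'])
E
```

```text
at [ 0.4833 -0.1614  0.0652] units [-0.04  0.02  0.04]
99.15920137083148 [ 0.21  0.48  0.06  2.06 -0.04  0.6   2.03] [-0.39  0.93  0.03] [-3.37770309 -2.17545374  8.48970814]
```

Request:
send_rows(
  plan=[
    [0,0,0,0,0,-0.005],
    [0,0,0,0,0,-0.004],
    [0,0,0,0,0,-0.004],
    [0,0,0,0,0,0],
    [0,0,0,0,0,0],
  ],
)

```text
t: 14.62
ee_pos: [0.4834, -0.1614, 0.0652]
eef_rot: [0.371, -3.118, -0.0]
contact_force: [-3.5, -1.6, 8.2]
opening: 0.013
grasp_force: 63.9
```

```bash
python3 - <<'E'
from h import *
R=togo([.4845,-.1605,.064]); s=ctrl.observe(); print(np.degrees(np.arctan2(R[1,1],R[0,1])),s['joints'].round(2),s['torque'].round(2),s['contact_force'])
E
```

```text
at [ 0.4834 -0.1614  0.0652] units [-0.04  0.02  0.04]
103.57860891174361 [ 0.23  0.48  0.04  2.06 -0.03  0.6   2.09] [-0.28  0.85 -0.96] [-3.46538463 -1.57344154  8.19171465]
```

Request:
send_rows(
  plan=[
    [0,0,0,0,0,-0.004],
    [0,0,0,0,0,-0.003],
    [0,0,0,0,0,0],
    [0,0,0,0,0,0],
  ],
)

```text
t: 15.12
ee_pos: [0.4833, -0.1614, 0.0653]
eef_rot: [0.434, -3.11, -0.001]
contact_force: [-4.3, -0.8, 8.7]
opening: 0.0126
grasp_force: 81.2
```

```bash
python3 - <<'E'
from h import *
R=togo([.4845,-.1605,.064]); s=ctrl.observe(); print(np.degrees(np.arctan2(R[1,1],R[0,1])),s['joints'].round(2),s['torque'].round(2),s['contact_force'])
E
```

```text
at [ 0.4833 -0.1614  0.0653] units [-0.05  0.02  0.04]
105.8779680588702 [ 0.24  0.48  0.03  2.06 -0.02  0.6   2.12] [-0.16  0.85 -1.82] [-4.33516827 -0.75636926  8.7407208 ]
```

Request:
send_rows(
  plan=[
    [0,0,0,0,0,0],
    [0,0,0,0,0,0],
    [0,0,0,0,0,0],
    [0,0,0,0,0,0],
    [0,0,-0.5,0,0,0],
    [0,0,-1,0,0,0],
    [0,0,-1,0,0,0],
    [0,0,-1,0,0,0],
    [0,0,-1,0,0,0],
    [0,0,-1,0,0,0],
    [0,0,0,0,0,0],
  ],
  hand=1,
)

```text
t: 16.5
ee_pos: [0.4859, -0.1607, 0.2332]
eef_rot: [-0.448, 3.104, -0.004]
contact_force: [0.2, 0.1, -0.2]
opening: 0.0855
grasp_force: 0.0
```

```bash
python3 - <<'E'
from h import *
R=togo([.527,-.3675,.10]); print(ctrl.observe()['joints'].round(2))
w=cap('wrist','w1'); print(proj(w,[.4845,-.1605,.058]))
cv2.imwrite('pics/w1b.png',cv2.resize(w['color'][80:320,100:460,::-1],(720,480)))
E
```

```text
at [ 0.4859 -0.1607  0.2332] units [ 0.66 -6.99  4.46]
[ 0.22  0.23  0.03  1.94 -0.01  0.96  2.12]
[278.03216011 186.26211926]
```

View pics/w1b.png

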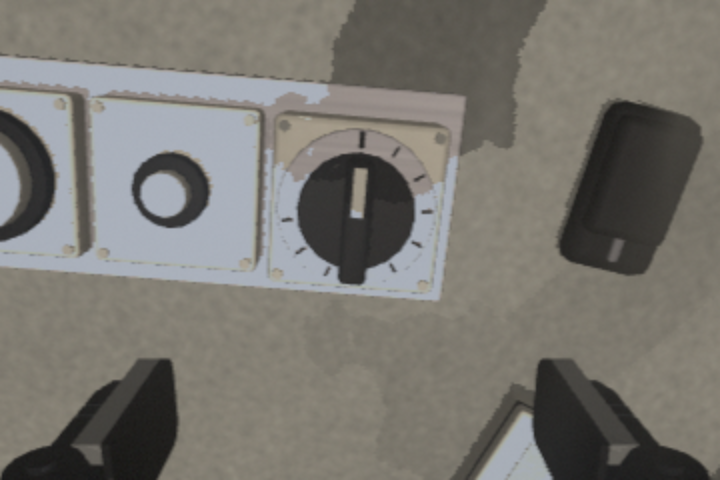

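In the wrist view the white mark at (360,190) points at the zero tick at (361,140), and the bar is parallel to the box edge. The knob is at its stop. Next is the start button.

Request:
send_rows(
  plan=[
    [0.1,-1,0,0,0,0],
    [0.1,-1,0,0,0,0],
    [0.1,-1,0,0,0,0],
    [0.1,-1,0,0,0,0],
    [0.1,-1,0,0,0,0],
    [0.1,-1,0,0,0,0],
    [0.05,-1,0,0,0,0],
    [0,0,0,0,0,0],
  ],
  hand=0,
)

```text
t: 17.55
ee_pos: [0.5238, -0.3694, 0.2284]
eef_rot: [0.443, -3.108, -0.0]
contact_force: [0.4, 0.8, 0.3]
opening: 0.0004
grasp_force: 0.0
```

```bash
python3 - <<'E'
from h import *
w=cap('wrist','w2'); b=cap('top','t2')
cv2.imwrite('pics/w2b.png',w['color'][:,:,::-1])
togo([.527,-.3675,.054]); print(ctrl.observe()['joints'].round(2),proj(w,[.527,-.3675,.05]))
E
```

```text
at [ 0.5244 -0.3664  0.2286] units [-0.08 -0.07  5.82]
[ 0.47  0.45  0.12  1.64 -0.06  1.06  2.46] [277.73375242 191.35781348]
```

View pics/w2b.png

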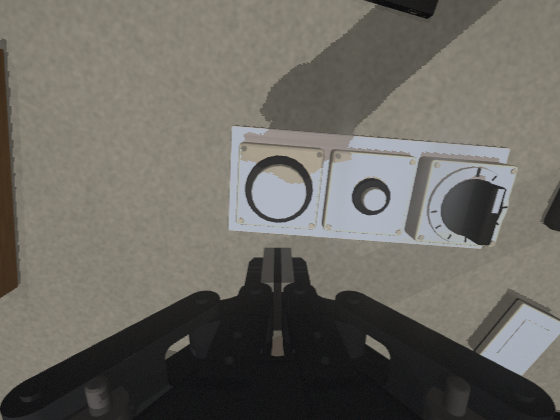

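The start button is at (279,190), against a predicted (278,191). The knob bar still runs vertically with its mark at the front, so I press now.

Request:
send_rows(
  plan=[
    [-0.1,-0.05,1,0,0,0],
    [0,0,1,0,0,0],
    [0,0,1,0,0,0],
    [0,0,1,0,0,0],
    [0,0,1,0,0,0],
    [0,0,0.6,0,0,0],
    [0,0,0.1,0,0,0],
    [0,0,0,0,0,0],
  ],
)

```text
t: 18.65
ee_pos: [0.5288, -0.3678, 0.0595]
eef_rot: [-0.449, 3.108, -0.001]
contact_force: [0.4, -1.2, 1.0]
opening: 0.0002
grasp_force: 0.0
```

Request:
send_rows(
  plan=[
    [0,0,0.1,0,0,0],
    [0,0,0.1,0,0,0],
    [0,0,0.1,0,0,0],
    [0,0,0.05,0,0,0],
    [0,0,0.05,0,0,0],
    [0,0,0,0,0,0],
  ],
)

```text
t: 19.4
ee_pos: [0.5288, -0.3681, 0.0471]
eef_rot: [-0.448, 3.108, -0.001]
contact_force: [1.0, -0.6, 3.4]
opening: -0.0004
grasp_force: 2.0
```

Request:
send_rows(
  plan=[
    [0,0,0.05,0,0,0],
    [0,0,0.05,0,0,0],
    [0,0,0.05,0,0,0],
    [0,0,0.03,0,0,0],
    [0,0,0.03,0,0,0],
    [0,0,0,0,0,0],
  ],
)

```text
t: 20.15
ee_pos: [0.529, -0.3683, 0.0455]
eef_rot: [-0.448, 3.108, -0.001]
contact_force: [-7.7, 5.3, 34.7]
opening: 0.0001
grasp_force: 17.4
```

```bash
python3 - <<'E'
from h import *
s=cap('scene','s3'); t=cap('top','t3'); w=cap('wrist','w3'); a=np.load('pics/s0.npz')['color']
st=ctrl.observe(); print(st['ee_pos'],st['contact_force'],st['torque'])
f=lambda im,x,y,w_,h_: cv2.resize(im[y:y+h_,x:x+w_],(400,290),interpolation=cv2.INTER_CUBIC)
m=np.vstack([np.hstack([f(a,120,225,80,58),f(s['color'],120,225,80,58)]),np.hstack([f(t['color'],400,180,80,58),f(w['color'],180,90,200,145)])])
cv2.imwrite('pics/m3.png',np.clip(m[:,:,::-1]*1.4,0,255).astype(np.uint8))
E
```

```text
[ 0.52902738 -0.36828905  0.04554743] [-8.82076935  6.0734549  33.78166186] [1.29148633 1.89829533 0.0093844 ]
```

View pics/m3.png

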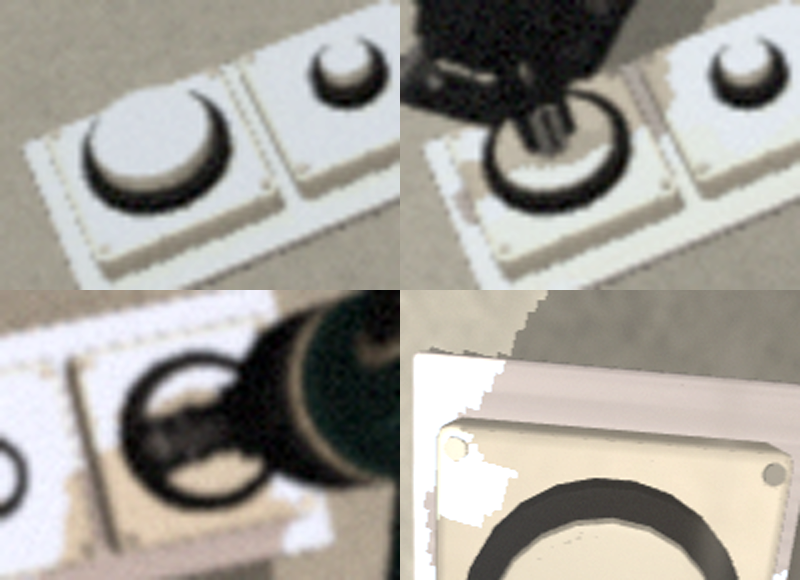

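The picture shows the button pushed flush into its housing (upper right crop, around (560,150)) and resting on a hard stop, so it is fully down. I lift off.

Request:
send_rows(
  plan=[
    [0,0,-0.3,0,0,0],
    [0,0,-0.6,0,0,0],
    [0,0,-1,0,0,0],
    [0,0,-1,0,0,0],
    [0,0,-1,0,0,0],
    [0,0,-1,0,0,0],
    [0,0,-1,0,0,0],
    [0.8,0,0,0,0,0],
    [0.8,0,0,0,0,0],
    [0,0,0,0,0,0],
    [0,0,0,0,0,0],
  ],
)

```text
t: 21.68
ee_pos: [0.4824, -0.3809, 0.2171]
eef_rot: [-0.448, 3.109, 0.001]
contact_force: [0.3, -0.1, -0.3]
opening: -0.0001
grasp_force: 0.0
```

```bash
python3 - <<'E'
from h import *
s=cap('scene','s4'); print(ctrl.observe()['ee_pos'])
f=lambda x,y,w_,h_: cv2.resize(s['color'][y:y+h_,x:x+w_],(400,290),interpolation=cv2.INTER_CUBIC)
m=np.hstack([f(120,195,140,101),f(320,130,120,87)])
cv2.imwrite('pics/m4.png',np.clip(m[:,:,::-1]*1.4,0,255).astype(np.uint8))
E
```

```text
[ 0.48284114 -0.3807431   0.21713576]
```

View pics/m4.png

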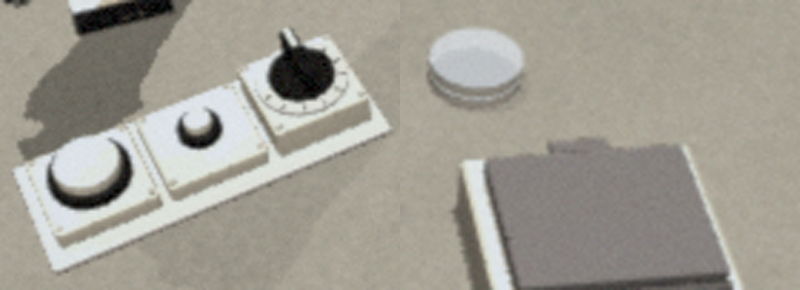

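The start button at (90,165) has sprung back up, the knob mark at (290,40) points to the front, and the cover is shut. I hand in the job.

```bash
python3 -c "
from cell import ctrl; print(ctrl.close_job())"
```

```text
the job is handed in; nothing more can be done
None
```

The job is handed in: I shut the cover, turned the knob back to its zero stop, then pressed the start button fully down and it sprang back up; the small button, mouse and slide box were not touched.

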